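# Refit the grinder's blade on its splined drive shaft

## Task

The spice grinder's parts have been washed: put the orange blade rotor back on the splined shaft in the middle of the white motor base; turn or rock it about its axis as needed for the teeth to mesh, and push it down until it sits fully home and upright, then let go. Leave the grey dough paddle where it stands.

Things in the scene. Friction and masses are not known exactly. Their poses are not given: they have to be found in the camera images.
- rotor_grip (a point): Orange plastic blade rotor, 120 g, 88 mm tall, upright on the worktop: round hub 52 mm across, 50 mm high, two steel blades at its foot (reach 62 mm from the axis), and on top a grip wing 44 mm long (x), 14 mm thick (y), from 50 to 88 mm above the foot. This point is in the wing, on the rotor's axis, 70 mm above its foot. z up.
- rotor_bore (a point): Centre of the rotor's foot, at the mouth of its splined bore, 70 mm below rotor_grip, same axes. Bore 41 mm deep, 39 mm across, with six inward teeth 4 mm wide (26 mm clear between tips; ridged lower ends 1 to 4 mm up). The grooves between the teeth lie at 0, 60, 120.. degrees from x: the wing points along a groove.
- shaft_foot (a point): Foot of the fixed steel shaft in the cup of the white round motor base (156 mm, rim 62 mm high): on its axis, on the black collar's top, 58 mm above the worktop; z up. Core 19 mm, conical nose 28-38 mm up; six 5 mm teeth, 32 mm over tips, tops 27 mm up, at 0, 60, 120.. degrees from x, each in line with a black line on the cup floor. Wing within 10 deg of a tooth: meshes. Home, rotor_bore is here.
- paddle_grip (a point): Bystander, not to be used: grey plastic dough paddle, upright on the worktop, with the same hub and wing as the rotor but two broad grey arms (reach 56 mm) and no bore. This point is on its axis, 70 mm above its foot; z up, x along its wing.
Things that resemble listed ones, but are neither listed nor needed, are in the scene too. There is more than one size of the part that bears rotor_grip; the job needs the larger.

How it is judged:
By the outcome, as a careful person would: the job done as asked, in the order asked, and still so for the second after the job is handed in, with the robot touching nothing.
It also fails if it takes over 35 s, if anything falls off the work surface, if the arm or the gripper's body presses on something with over 40 N, if the wrist force passes 120 N, or if a joint passes its speed limit or range.

## Robot

A 6-joint arm with a two-finger parallel gripper is mounted at the origin on a cart in front of the work surface, level with it; the furniture and walls round the work are solid. World frame = base frame: x ahead of the robot, y to its left, z up, the work surface at z = 0. Lengths are in m, angles in degrees, forces in N, time in s.
With the tool pointing down it reaches from about 0.25 to 0.725 m from the base axis. Payload 9.7 kg.
Tool frame: the origin (TCP) lies midway between the tips of the shut fingers; the grasp point (between the pads) lies 19 mm behind it; z points along the fingers, y is the line along which they close (so a half turn about z gives the same grasp; the last joint's range is limited). The gripper opens to 85 mm and grips with 20 to 120 N. Pads are 22 mm wide; open, the fingers measure 114 mm over their backs; the gripper's body (76 mm by 85 mm) begins 54 mm behind the grasp point. The pads swing forward as they close: fully open they stand 13 mm farther back than shut.
Start: joints at [71.505, 4.979, 10.078, 95.1, 0, 90], TCP at [0.174, 0.522, 0.231] pointing down, gripper open.
Joint ranges: [-179.16, 179.16], [-48.56, 103.87], [-65.8, 70.77], [-126.05, 130.52], [-82.76, 87.17], [-180, 180]. Speed limits (degrees/s): [127.2, 127.2, 147.25, 180, 180, 180].

## Interface

Orientations are given as [roll, pitch, yaw] about the fixed x, y, z axes, in that order (R = Rz(yaw) Ry(pitch) Rx(roll)).
In Python, from station import monitor, imaging, ticket gives the robot as it stands.
- The arm moves only by the shell command python3 -m crank 'ROWS' [OPENING]. ROWS is JSON, a list of rows, each an object of numbers: "tx", "ty", "tz": the shift along the tool's x, y, z in cm; "rx", "ry", "rz": the turn, a rotation vector about the tool's x, y, z in degrees. A call has 1 to 20 rows; each row is the pose to reach, as a shift and turn from the pose commanded when the call began, along the tool's axes at that moment; what a row does not reach only later rows make up. A row lasts 1/10 s, in which the tool goes at most 50 mm and 8.59 degrees, less where a joint would pass 70% of its speed; a pose out of reach is approached as far as the arm can. A call with a gripper value outside its range is refused whole. OPENING is the finger opening in cm, from 0 to 8.54, set as the call begins (- or left out, the last holds). The fingers move at their own pace and stop on an object; the grip force is fixed at half the most. Time passes only in rows, so rows that repeat a pose let the fingers close. It gives the time, the measured TCP pose, the force, the opening and the grip force at its end, in the units of the state.
- monitor.get_state(): the state, without advancing time (a new reading comes with each control period).
- imaging.grab_frame(name): name is "scene" or "top"; returns the picture (384x512x3 uint8, red, green, blue); there is no depth.
- imaging.get_calibration(name): a dict with "camera_matrix" (3x3 intrinsics, pixels), "k1" (the pictures are not rectified: a ray, as slopes to the right and down, at radius r is drawn at 1 + k1 r^2 times it, then the intrinsics apply), "R" (3x3) and "t" (3): a world point X has camera coordinates R X + t. Camera axes: x right, y down, z forward; pixel columns grow to the right and rows downward; lengths in m; the calibration is good to about 2 mm. A picture is of the moment at which its call begins. get_calibration takes no time and is no camera call.
- ticket.close_job(): hands the job in; it is judged then, once.
The state is a dict: "time": time; "joints": joint angles; "dq": joint speeds; "joint_torque": joint torques, N m; "position": TCP position; "eef_rot": TCP orientation; "force": force on the tool from outside, world axes, zero at the start; "wrist_torque": the same for the moment, N m; "grip_width": opening from 0.0 (shut) to 1.0 (fully open); "grasp_force": force on a finger pad.
Only numpy, scipy, OpenCV 4.12 (cv2) and the standard library are available. Lean on these libraries where they do the work, as an engineer would, in place of code of your own. Each camera call takes 0.05 s, during which the arm holds its last target. There are 200 camera calls.

## Working session

There is one attempt and no reset: what is moved stays moved. The work goes in short steps, Python scripts to look and compute and a shell command to move; the robot and the scene stay as the last step left them, time stands still between calls to the robot, and variables do not carry over. Pictures are saved under pics/ and viewed, at most 10 in all, crops included, and the job is handed in when it is done.

```bash
mkdir -p pics; python3 - <<'E'
from station import monitor, imaging
import cv2, numpy as np
s=monitor.get_state(); print({k:np.round(s[k],3).tolist() for k in ('time','position','eef_rot','force','grip_width')})
for n in ('scene','top'):
    cv2.imwrite(f'pics/{n}0.png',imaging.grab_frame(n)[:,:,::-1])
    c=imaging.get_calibration(n); R=np.array(c['R']); print(n,c['camera_matrix'],c['k1'],-R.T@np.array(c['t']),R.round(3).tolist())
E
```

```text
{'time': 0.0, 'position': [0.174, 0.521, 0.231], 'eef_rot': [-179.923, 0.0, 161.504], 'force': [-0.302, 0.279, -0.067], 'grip_width': 1.002}
scene [[418.73430847   0.         255.07132223]
 [  0.         418.73430847 199.48146922]
 [  0.           0.           1.        ]] -0.12309839715563785 [ 0.13486271 -0.76951598  0.57012833] [[0.89, -0.456, -0.006], [-0.23, -0.437, -0.87], [0.394, 0.775, -0.493]]
top [[492.11416693   0.         258.45815656]
 [  0.         492.11416693 192.02996251]
 [  0.           0.           1.        ]] -0.06362296698501722 [ 0.44322735 -0.00111627  1.08576654] [[0.025, -1.0, 0.005], [-0.996, -0.026, -0.08], [0.08, -0.002, -0.997]]
```

View pics/scene0.png

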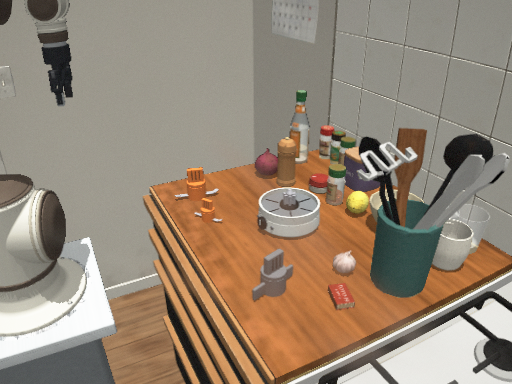

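View pics/top0.png

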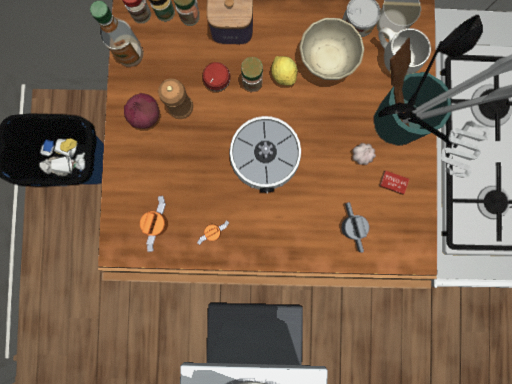

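The large orange rotor is in top at (152,223) and scene at (196,185). A smaller twin is in top at (212,232) and scene at (208,208). The grey paddle is at (355,227) and the base at (265,152). The job needs the larger orange one, so I'll enlarge to confirm.

```bash
cat > h.py <<'E'
from station import monitor, imaging
import cv2, numpy as np
def cal(n):
    c=imaging.get_calibration(n); return np.array(c['camera_matrix']),c['k1'],np.array(c['R']),np.array(c['t'])
def ray(n,uv):
    K,k,R,t=cal(n); d=np.array([(uv[0]-K[0,2])/K[0,0],(uv[1]-K[1,2])/K[1,1]]); p=d.copy()
    for _ in range(20): p=d/(1+k*(p@p))
    return -R.T@t, R.T@np.array([p[0],p[1],1])
def plane(n,uv,z):
    o,d=ray(n,uv); return o+d*(z-o[2])/d[2]
def proj(n,X):
    K,k,R,t=cal(n); c=R@np.array(X)+t; p=c[:2]/c[2]; p=p*(1+k*(p@p)); return K[:2,:2]@p+K[:2,2]
E
python3 - <<'E'
from h import *
im=cv2.imread('pics/top0.png'); 
a=cv2.resize(im[190:260,130:240],None,fx=7,fy=7,interpolation=cv2.INTER_CUBIC)[:, :770]
b=cv2.resize(im[110:200,220:310],None,fx=6,fy=6,interpolation=cv2.INTER_CUBIC)
cv2.imwrite('pics/a.png',a);cv2.imwrite('pics/b.png',b)
hsv=cv2.cvtColor(im,cv2.COLOR_BGR2HSV)
m=cv2.inRange(hsv,(8,200,200),(20,255,255)); m[:190]=0; m[:, 250:]=0
n,l,st,ce=cv2.connectedComponentsWithStats(m)
for i in range(1,n):
    if st[i,4]>20: print('or',st[i],ce[i],plane('top',ce[i],.05))
print(plane('top',(265,152),.062))
E
```

```text
[ 0.61059948 -0.0152881   0.062     ]
```

View pics/a.png

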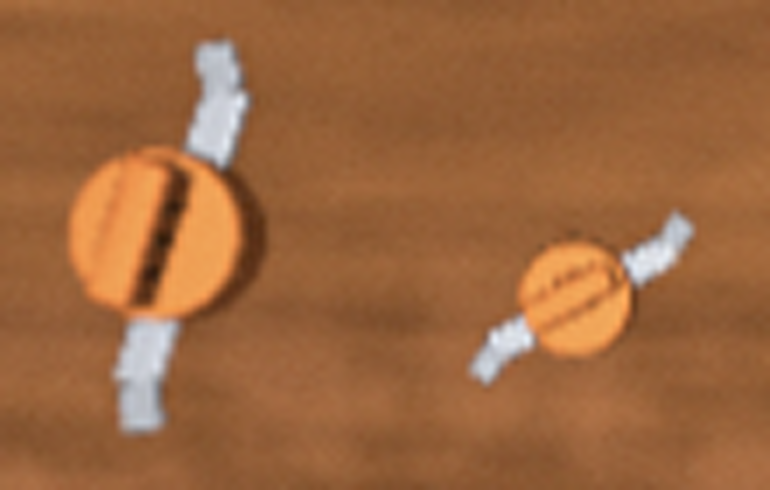

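View pics/b.png

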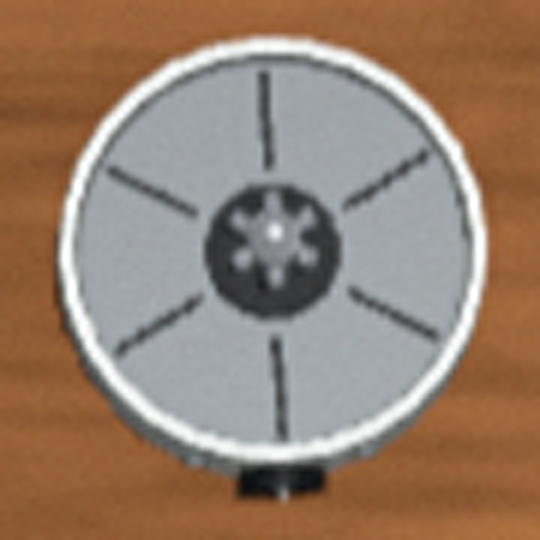

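Left: the larger rotor, hub at about (152.3,223.3) px, wing leaning about 16° right of image-up. Right: the small twin at (212,232), hub roughly 2/3 the size. The larger is the one. In the base crop, shaft and collar are at about (265.5,151.5), with the lines near vertical ±60°.

```bash
python3 - <<'E'
from h import *
im=cv2.imread('pics/top0.png'); off=np.array([130,190])
w=lambda c:plane('top',np.array(c[0])/7+off-.43,c[1])
hsv=cv2.cvtColor(im,cv2.COLOR_BGR2HSV)
m=((im[:,:,2]>190)&(im[:,:,0]<130)&(im[:,:,2].astype(int)-im[:,:,0]>90)).astype(np.uint8)
m[:190]=0; m[:,250:]=0
cs=cv2.findContours(m,0,1)[0]
for c in cs:
    if cv2.contourArea(c)>50:
        (x,y),r=cv2.minEnclosingCircle(cv2.convexHull(c)); e=cv2.fitEllipse(c); p=plane('top',e[0],.05); q=plane('top',(e[0][0]+e[1][0]/2,e[0][1]),.05)
        print('hub',e,p,'diam',2*np.linalg.norm(p-q))
def ang(a,b,z):
    p,q=plane('top',a,z),plane('top',b,z); return np.degrees(np.arctan2(*(q-p)[1::-1]))
A=lambda x,y:np.array([x,y])/7+off-.43
print('wing left,right',ang(A(90,285),A(120,180),.088),ang(A(145,300),A(185,168),.07))
B=lambda x,y:np.array([x,y])/6+[220,110]-.42
print('blade tips',ang(A(140,430),A(217,45),.005))
for a,b in [((282,440),(264,70)),((115,355),(430,152)),((108,170),(438,340))]: print('line',ang(B(*a),B(*b),.04))
# base rim, collar
g=((im.min(2)>225)).astype(np.uint8); g[:100]=0;g[210:]=0;g[:,:220]=0;g[:,310:]=0
c=max(cv2.findContours(g,0,1)[0],key=cv2.contourArea); e=cv2.fitEllipse(cv2.convexHull(c)); print('rim',e,plane('top',e[0],.062), 'diam', e[1][0]*(1.0858-.062)/492)
print('collar',plane('top',B(272,250),.058))
s=cv2.imread('pics/scene0.png')
p=plane('top',e[0],.062); print('scene proj nose',proj('scene',[p[0],p[1],.096]))
cv2.imwrite('pics/c.png',np.hstack([cv2.resize(s[155:245,170:250],None,fx=5,fy=5,interpolation=2),cv2.resize(s[180:240,255:325],None,fx=5,fy=5,interpolation=2)[:300].repeat(1,0) if 0 else cv2.resize(s[165:255,250:320],None,fx=5,fy=5,interpolation=2)]))
E
```

```text
hub ((170.61044311523438, 270.54803466796875), (1.992826223373413, 134.54519653320312), 91.7301025390625) [0.35748735 0.17573782 0.05      ] diam 0.004179775242891824
hub ((211.6351776123047, 232.30093383789062), (14.795836448669434, 15.545090675354004), 168.25942993164062) [0.43953751 0.09240067 0.05      ] diam 0.031072175792936703
hub ((151.42166137695312, 222.95899963378906), (23.09700584411621, 23.606895446777344), 72.5707778930664) [0.45573441 0.21996441 0.05      ] diam 0.04884323573870101
wing left,right -13.706904391127367 -14.686259479319887
blade tips -9.0877358512588
line 4.133755856631031
line -55.46073382815161
line -116.03013182672747
rim ((265.03631591796875, 151.14109802246094), (68.7864761352539, 70.04949951171875), 92.0540771484375) [ 0.61242598 -0.01532053  0.062     ] diam 0.1431373867220995
collar [ 0.61285511 -0.01512196  0.058     ]
scene proj nose [289.80954365 188.48494255]
```

View pics/c.png

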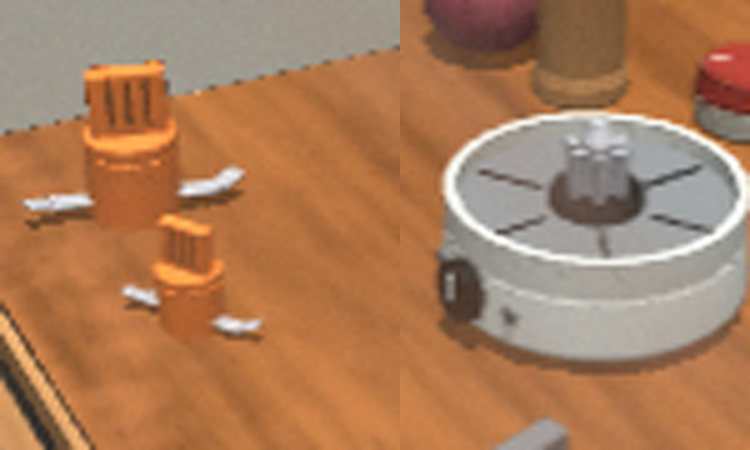

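Nose seen at scene (290,190), projected (289.8,188.5), so the base position holds. Rotor is at (0.456,0.220) with the wing at −14°. Shaft is at (0.6125,−0.0152) with teeth at about +4° (mod 60).

```bash
cat >> h.py <<'E'
def rows(p,yaw):
    from scipy.spatial.transform import Rotation as Ro
    s=monitor.get_state(); R=Ro.from_euler('xyz',s['eef_rot'],degrees=True)
    T=Ro.from_euler('xyz',[180,0,yaw],degrees=True)
    print('t cm',(R.inv().apply(np.array(p)-s['position'])*100).round(2),'r',(R.inv()*T).as_rotvec(degrees=True).round(2))
E
python3 -c "
from h import *
print(proj('scene',[.456,.22,.088]), plane('top',[148.1,222.9],.088))
rows([.456,.22,.16],166)"
```

```text
[194.99281879 167.65403163] [0.45521128 0.21863    0.088     ]
t cm [-36.26 -19.64   7.09] r [-0.07 -0.   -4.5 ]
```

```bash
python3 -m crank '[{"tx":-5,"ty":-2.7,"tz":0.5,"rz":-0.6},{"tx":-9,"ty":-4.9,"tz":1,"rz":-1},{"tx":-13,"ty":-7,"tz":2,"rz":-1.6},{"tx":-17,"ty":-9.2,"tz":3,"rz":-2},{"tx":-21,"ty":-11.4,"tz":4,"rz":-2.6},{"tx":-25,"ty":-13.5,"tz":5,"rz":-3},{"tx":-29,"ty":-15.7,"tz":6,"rz":-3.5},{"tx":-33,"ty":-17.9,"tz":7,"rz":-4},{"tx":-36.2,"ty":-19.6,"tz":7.1,"rz":-4.5},{"tx":-36.2,"ty":-19.6,"tz":7.1,"rz":-4.5},{"tx":-36.2,"ty":-19.6,"tz":7.1,"rz":-4.5},{"tx":-36.2,"ty":-19.6,"tz":7.1,"rz":-4.5}]' 5
python3 - <<'E'
from h import *
rows([.456,.22,.055],166)
a=imaging.grab_frame('scene')[:,:,::-1];b=imaging.grab_frame('top')[:,:,::-1]
cv2.imwrite('pics/d.png',np.hstack([cv2.resize(a[80:240,150:260],None,fx=3.5,fy=3.5),cv2.resize(b[150:310,100:210],None,fx=3.5,fy=3.5)]))
E
```

```text
t cm [-36.26 -19.63  17.59] r [-0.07 -0.   -4.5 ]invalid input at $[0]: expected keys tx, ty, tz, rx, ry, rz
```

View pics/d.png

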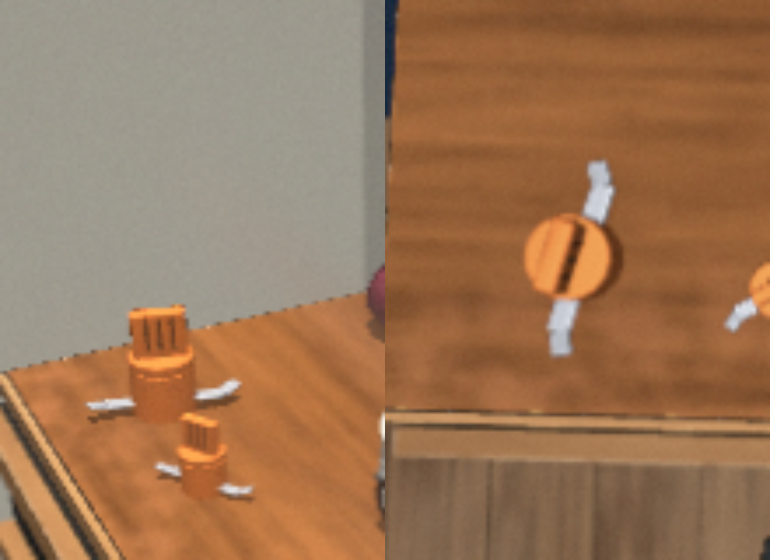

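The call was refused because all six keys are required, so the arm has not moved. The picture shows the scene unchanged, with the rotor still at top (262,223).

```bash
python3 -m crank '[{"tx":-5,"ty":-2.7,"tz":0.5,"rx":0,"ry":0,"rz":-0.6},{"tx":-9,"ty":-4.9,"tz":1,"rx":0,"ry":0,"rz":-1},{"tx":-13,"ty":-7,"tz":2,"rx":0,"ry":0,"rz":-1.6},{"tx":-17,"ty":-9.2,"tz":3,"rx":0,"ry":0,"rz":-2},{"tx":-21,"ty":-11.4,"tz":4,"rx":0,"ry":0,"rz":-2.6},{"tx":-25,"ty":-13.5,"tz":5,"rx":0,"ry":0,"rz":-3},{"tx":-29,"ty":-15.7,"tz":6,"rx":0,"ry":0,"rz":-3.5},{"tx":-33,"ty":-17.9,"tz":7,"rx":0,"ry":0,"rz":-4},{"tx":-36.2,"ty":-19.6,"tz":7.1,"rx":0,"ry":0,"rz":-4.5},{"tx":-36.2,"ty":-19.6,"tz":7.1,"rx":0,"ry":0,"rz":-4.5},{"tx":-36.2,"ty":-19.6,"tz":7.1,"rx":0,"ry":0,"rz":-4.5},{"tx":-36.2,"ty":-19.6,"tz":7.1,"rx":0,"ry":0,"rz":-4.5}]' 5
python3 - <<'E'
from h import *
rows([.456,.22,.055],166)
a=imaging.grab_frame('scene')[:,:,::-1];b=imaging.grab_frame('top')[:,:,::-1]
cv2.imwrite('pics/d2.png',np.hstack([cv2.resize(a[80:240,150:260],None,fx=3.5,fy=3.5),cv2.resize(b[150:310,100:210],None,fx=3.5,fy=3.5)]))
E
```

```text
time: 1.4
position: [0.4551, 0.2214, 0.1603]
eef_rot: [180.0, -0.0, 166.0]
force: [0.5, -0.1, -0.4]
grip_width: 0.589
grasp_force: 0.0
t cm [-0.12 -0.12 10.53] r [ 0.01 -0.01  0.03]
```

View pics/d2.png

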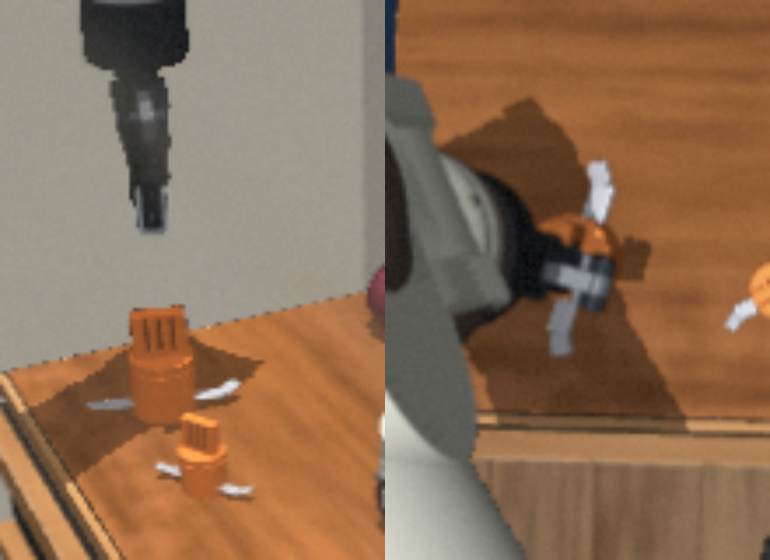

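The tool stands above the wing: fingers at crop (150,230), wing at (158,310). I'll go down and grip.

```bash
python3 -m crank '[{"tx":-0.1,"ty":-0.1,"tz":2,"rx":0,"ry":0,"rz":0},{"tx":-0.1,"ty":-0.1,"tz":4.5,"rx":0,"ry":0,"rz":0},{"tx":-0.1,"ty":-0.1,"tz":7,"rx":0,"ry":0,"rz":0},{"tx":-0.1,"ty":-0.1,"tz":9,"rx":0,"ry":0,"rz":0},{"tx":-0.1,"ty":-0.1,"tz":10.2,"rx":0,"ry":0,"rz":0},{"tx":-0.1,"ty":-0.1,"tz":10.5,"rx":0,"ry":0,"rz":0},{"tx":-0.1,"ty":-0.1,"tz":10.5,"rx":0,"ry":0,"rz":0},{"tx":-0.1,"ty":-0.1,"tz":10.5,"rx":0,"ry":0,"rz":0}]' 5 && python3 -m crank '[{"tx":0,"ty":0,"tz":0,"rx":0,"ry":0,"rz":0},{"tx":0,"ty":0,"tz":0,"rx":0,"ry":0,"rz":0},{"tx":0,"ty":0,"tz":0,"rx":0,"ry":0,"rz":0},{"tx":0,"ty":0,"tz":0,"rx":0,"ry":0,"rz":0},{"tx":0,"ty":0,"tz":0,"rx":0,"ry":0,"rz":0},{"tx":0,"ty":0,"tz":0,"rx":0,"ry":0,"rz":0},{"tx":0,"ty":0,"tz":0,"rx":0,"ry":0,"rz":0},{"tx":0,"ty":0,"tz":0,"rx":0,"ry":0,"rz":0}]' 0
```

```text
time: 2.3
position: [0.4568, 0.2201, 0.0564]
eef_rot: [179.9, 0.1, 166.0]
force: [0.4, 0.0, 0.5]
grip_width: 0.587
grasp_force: 0.0
time: 3.1
position: [0.4564, 0.2197, 0.0554]
eef_rot: [180.0, 0.0, 166.0]
force: [0.4, -0.6, 2.5]
grip_width: 0.151
grasp_force: 60.4
```

```bash
python3 -m crank '[{"tx":0,"ty":0,"tz":-0.5,"rx":0,"ry":0,"rz":0},{"tx":0,"ty":0,"tz":-2,"rx":0,"ry":0,"rz":0},{"tx":0,"ty":0,"tz":-4.5,"rx":0,"ry":0,"rz":0},{"tx":0,"ty":0,"tz":-7,"rx":0,"ry":0,"rz":0},{"tx":0,"ty":0,"tz":-9.5,"rx":0,"ry":0,"rz":0},{"tx":0,"ty":0,"tz":-11.5,"rx":0,"ry":0,"rz":0},{"tx":0,"ty":0,"tz":-12.5,"rx":0,"ry":0,"rz":0},{"tx":0,"ty":0,"tz":-12.5,"rx":0,"ry":0,"rz":0}]'; python3 -c "
from h import *
rows([.6125,-.0152,.18],124)"
```

```text
time: 3.9
position: [0.4569, 0.2199, 0.1821]
eef_rot: [179.9, 0.1, 166.0]
force: [-1.0, 0.6, -1.1]
grip_width: 0.154
grasp_force: 60.1
t cm [-20.79 -19.05   0.22] r [ 0.13  0.07 42.  ]
```

```bash
python3 -m crank '[{"tx":-1,"ty":-0.9,"tz":0,"rx":0,"ry":0,"rz":2},{"tx":-3,"ty":-2.75,"tz":0,"rx":0,"ry":0,"rz":6},{"tx":-5.5,"ty":-5.05,"tz":0,"rx":0,"ry":0,"rz":11},{"tx":-8,"ty":-7.3,"tz":0,"rx":0,"ry":0,"rz":16},{"tx":-10.5,"ty":-9.6,"tz":0,"rx":0,"ry":0,"rz":21},{"tx":-13,"ty":-11.9,"tz":0,"rx":0,"ry":0,"rz":26},{"tx":-15.5,"ty":-14.2,"tz":0,"rx":0,"ry":0,"rz":31},{"tx":-18,"ty":-16.5,"tz":0,"rx":0,"ry":0,"rz":36},{"tx":-19.8,"ty":-18.1,"tz":0,"rx":0,"ry":0,"rz":40},{"tx":-20.8,"ty":-19,"tz":0,"rx":0,"ry":0,"rz":42},{"tx":-20.8,"ty":-19,"tz":0,"rx":0,"ry":0,"rz":42},{"tx":-20.8,"ty":-19,"tz":0,"rx":0,"ry":0,"rz":42},{"tx":-20.8,"ty":-19,"tz":0,"rx":0,"ry":0,"rz":42},{"tx":-20.8,"ty":-19,"tz":0,"rx":0,"ry":0,"rz":42}]'
python3 - <<'E'
from h import *
rows([.6125,-.0152,.18],124)
a=imaging.grab_frame('scene')[:,:,::-1]; b=imaging.grab_frame('top')[:,:,::-1]
p=monitor.get_state()['position']
# rotor foot silhouette vs nose in scene
for z in (0,.05,.088): print(z,proj('scene',[p[0],p[1],p[2]-.0555+z]))
print('nose',proj('scene',[.6125,-.0152,.096]))
cv2.imwrite('pics/e.png',np.hstack([cv2.resize(a[110:250,240:335],None,fx=4,fy=4,interpolation=2),cv2.resize(b[90:230,220:315],None,fx=4,fy=4,interpolation=2)]))
E
```

```text
time: 5.3
position: [0.6119, -0.0141, 0.1805]
eef_rot: [180.0, 0.0, 124.1]
force: [-0.3, -0.5, -2.0]
grip_width: 0.154
grasp_force: 60.0
t cm [-0.13 -0.01  0.05] r [0.01 0.   0.1 ]
0 [289.83290743 177.52967686]
0.05 [290.55714299 158.22743505]
0.088 [291.11814674 142.93354465]
nose [289.80981229 188.45736868]
```

View pics/e.png

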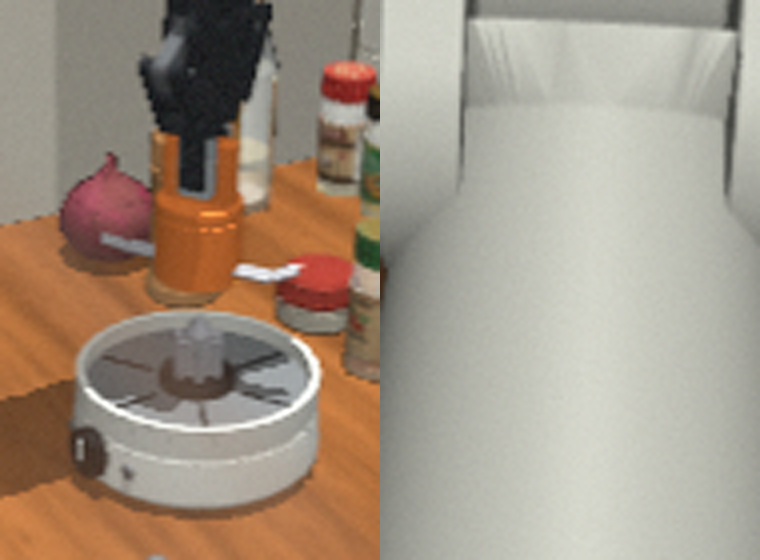

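Scene view: the rotor is upright in the gripper above the shaft, with hub columns about 155–242 (crop) and the nose at about 199. The foot looks a bit left, so I'll measure its edges.

```bash
python3 - <<'E'
from h import *
a=imaging.grab_frame('scene').astype(int); h=cv2.cvtColor(a.astype(np.uint8),cv2.COLOR_RGB2HSV)
m=(h[:,:,1]>205)&(h[:,:,0]<20)&(a[:,:,0]>130)
p=monitor.get_state()['position']; Rt=cal('scene')[2].T
for v in range(160,184,2):
    u=np.where(m[v,270:310])[0]+270; print(v,u.min() if len(u) else None,u.max() if len(u) else None,(u.min()+u.max())/2 if len(u) else None)
b=a[186:204,280:300].sum(2)/3
print(b[3:16:3,2:18].astype(int))
E
```

```text
160 None None None
162 None None None
164 None None None
166 None None None
168 None None None
170 None None None
172 None None None
174 285 285 285.0
176 None None None
178 None None None
180 None None None
182 None None None
[[148 150 149 148 149 142 133 133 138 147 149 149 144 148 146 152]
 [117 117 132 120 111 120 132 142 145 138 133 135 139 138 142 147]
 [102 104 121 137 134 124 115 116 115 118 120 131 128 117  97  95]
 [104 106 115 113 114 112 108 105 115 116 114 109 112 108  97  98]
 [ 75  93 114 121 114 115 111 110 115 114 112 112 113  92  51  52]]
```

```bash
python3 - <<'E'
from h import *
a=imaging.grab_frame('scene').astype(int)
for v in (164,168,172,176,179,182): print(v,'R',a[v,274:304,0].tolist(),'S',(a[v,274:304,0]-a[v,274:304,2]).tolist())
E
```

```text
164 R [132, 126, 123, 112, 111, 127, 138, 141, 147, 149, 152, 153, 158, 160, 162, 183, 197, 202, 195, 188, 198, 191, 181, 174, 159, 152, 154, 165, 180, 182] S [53, 54, 54, 52, 66, 96, 109, 107, 107, 116, 115, 117, 121, 123, 123, 140, 151, 154, 147, 143, 150, 144, 140, 132, 121, 112, 111, 111, 118, 120]
168 R [96, 89, 79, 93, 109, 125, 134, 139, 143, 147, 152, 152, 154, 156, 155, 160, 171, 178, 174, 177, 180, 167, 166, 172, 169, 156, 148, 154, 164, 159] S [40, 38, 34, 42, 68, 93, 99, 104, 111, 111, 112, 116, 117, 120, 123, 120, 128, 133, 132, 135, 140, 129, 122, 129, 127, 120, 109, 108, 109, 108]
172 R [137, 134, 130, 133, 129, 128, 136, 141, 146, 150, 152, 154, 157, 157, 159, 158, 169, 178, 175, 176, 175, 176, 171, 169, 165, 154, 149, 158, 164, 167] S [-1, -1, -4, -3, 21, 85, 103, 106, 112, 112, 114, 119, 119, 120, 120, 121, 128, 135, 136, 134, 134, 132, 130, 126, 127, 120, 110, 111, 110, 110]
176 R [108, 110, 109, 104, 113, 129, 136, 142, 145, 152, 153, 152, 156, 154, 158, 164, 177, 174, 175, 174, 171, 169, 169, 164, 163, 147, 193, 220, 211, 193] S [68, 69, 67, 59, 68, 92, 103, 111, 109, 113, 114, 119, 120, 121, 119, 124, 133, 134, 133, 132, 130, 129, 126, 123, 122, 81, 10, 8, 24, 46]
179 R [181, 165, 143, 139, 139, 136, 137, 144, 147, 149, 152, 156, 157, 159, 157, 165, 176, 173, 172, 173, 172, 171, 166, 164, 146, 134, 131, 127, 142, 175] S [116, 108, 87, 71, 78, 90, 106, 109, 110, 114, 116, 118, 117, 120, 120, 127, 134, 132, 132, 131, 131, 128, 125, 126, 104, 80, 50, 27, 9, -3]
182 R [178, 167, 133, 119, 127, 143, 166, 168, 159, 154, 152, 158, 156, 157, 159, 165, 174, 173, 175, 173, 170, 169, 168, 180, 187, 184, 185, 182, 176, 170] S [110, 104, 79, 58, 65, 75, 87, 90, 87, 97, 109, 115, 117, 117, 118, 124, 135, 132, 135, 134, 129, 125, 121, 122, 127, 126, 122, 122, 120, 112]
```

Hub column is about 289.0 and the shaft's teeth about 289.0. Both are biased by the same ~0.8 px from the prediction, so they line up to about 1 mm. I'll go down with the small correction.

```bash
python3 -m crank '[{"tx":-0.1,"ty":0,"tz":0.5,"rx":0,"ry":0,"rz":0},{"tx":-0.1,"ty":0,"tz":1.5,"rx":0,"ry":0,"rz":0},{"tx":-0.1,"ty":0,"tz":2.2,"rx":0,"ry":0,"rz":0},{"tx":-0.1,"ty":0,"tz":2.7,"rx":0,"ry":0,"rz":0},{"tx":-0.1,"ty":0,"tz":3.1,"rx":0,"ry":0,"rz":0},{"tx":-0.1,"ty":0,"tz":3.5,"rx":0,"ry":0,"rz":0},{"tx":-0.1,"ty":0,"tz":3.5,"rx":0,"ry":0,"rz":0}]';python3 -m crank '[{"tx":0,"ty":0,"tz":0.3,"rx":0,"ry":0,"rz":0},{"tx":0,"ty":0,"tz":0.6,"rx":0,"ry":0,"rz":0},{"tx":0,"ty":0,"tz":0.8,"rx":0,"ry":0,"rz":0},{"tx":0,"ty":0,"tz":0.8,"rx":0,"ry":0,"rz":0}]'
```

```text
time: 6.2
position: [0.6126, -0.0158, 0.1447]
eef_rot: [-180.0, -0.0, 124.0]
force: [-0.1, -0.4, -0.7]
grip_width: 0.15
grasp_force: 60.0
time: 6.6
position: [0.6126, -0.0158, 0.1369]
eef_rot: [-180.0, -0.0, 124.0]
force: [-0.2, -0.4, 0.0]
grip_width: 0.155
grasp_force: 60.0
```

```bash
python3 -m crank '[{"tx":0,"ty":0,"tz":0.3,"rx":0,"ry":0,"rz":0},{"tx":0,"ty":0,"tz":0.6,"rx":0,"ry":0,"rz":0},{"tx":0,"ty":0,"tz":0.9,"rx":0,"ry":0,"rz":0},{"tx":0,"ty":0,"tz":0.9,"rx":0,"ry":0,"rz":0}]'
```

```text
time: 7.0
position: [0.6125, -0.0158, 0.1277]
eef_rot: [-180.0, -0.0, 124.0]
force: [-0.4, -0.6, -0.5]
grip_width: 0.156
grasp_force: 60.0
```

```bash
python3 -m crank '[{"tx":0,"ty":0,"tz":0.3,"rx":0,"ry":0,"rz":0},{"tx":0,"ty":0,"tz":0.6,"rx":0,"ry":0,"rz":0},{"tx":0,"ty":0,"tz":0.9,"rx":0,"ry":0,"rz":0},{"tx":0,"ty":0,"tz":1.1,"rx":0,"ry":0,"rz":0},{"tx":0,"ty":0,"tz":1.2,"rx":0,"ry":0,"rz":0},{"tx":0,"ty":0,"tz":1.2,"rx":0,"ry":0,"rz":0}]'
```

```text
time: 7.6
position: [0.6127, -0.0158, 0.1161]
eef_rot: [-180.0, -0.0, 124.0]
force: [0.1, -0.9, -0.9]
grip_width: 0.154
grasp_force: 60.0
```

```bash
python3 -m crank '[{"tx":0,"ty":0,"tz":0.1,"rx":0,"ry":0,"rz":0},{"tx":0,"ty":0,"tz":0.2,"rx":0,"ry":0,"rz":0},{"tx":0,"ty":0,"tz":0.3,"rx":0,"ry":0,"rz":0},{"tx":0,"ty":0,"tz":0.3,"rx":0,"ry":0,"rz":0}]'
```

```text
time: 8.0
position: [0.6129, -0.0158, 0.1135]
eef_rot: [180.0, 0.0, 124.0]
force: [-0.1, 0.1, -1.1]
grip_width: 0.157
grasp_force: 60.2
```

```bash
python3 -m crank '[{"tx":0,"ty":0,"tz":0.1,"rx":0,"ry":0,"rz":0},{"tx":0,"ty":0,"tz":0.1,"rx":0,"ry":0,"rz":0}]'; python3 -m crank '[{"tx":0,"ty":0,"tz":0.1,"rx":0,"ry":0,"rz":0},{"tx":0,"ty":0,"tz":0.1,"rx":0,"ry":0,"rz":0}]'
```

```text
time: 8.2
position: [0.613, -0.0159, 0.1134]
eef_rot: [179.9, 0.0, 124.0]
force: [-1.5, -1.0, 5.9]
grip_width: 0.156
grasp_force: 61.1
time: 8.4
position: [0.6131, -0.016, 0.1134]
eef_rot: [179.9, 0.1, 124.0]
force: [-3.7, -0.3, 11.6]
grip_width: 0.151
grasp_force: 62.0
```

Contact at z = 0.1134, and the expected home is 0.1135. It is seated, so I'll release and retreat straight up.

```bash
python3 -m crank '[{"tx":0,"ty":0,"tz":-0.2,"rx":0,"ry":0,"rz":0},{"tx":0,"ty":0,"tz":-0.2,"rx":0,"ry":0,"rz":0},{"tx":0,"ty":0,"tz":-0.2,"rx":0,"ry":0,"rz":0},{"tx":0,"ty":0,"tz":-0.2,"rx":0,"ry":0,"rz":0},{"tx":0,"ty":0,"tz":-0.2,"rx":0,"ry":0,"rz":0},{"tx":0,"ty":0,"tz":-0.2,"rx":0,"ry":0,"rz":0}]' 5 && python3 -m crank '[{"tx":0,"ty":0,"tz":-1,"rx":0,"ry":0,"rz":0},{"tx":0,"ty":0,"tz":-3,"rx":0,"ry":0,"rz":0},{"tx":0,"ty":0,"tz":-5,"rx":0,"ry":0,"rz":0},{"tx":0,"ty":0,"tz":-7,"rx":0,"ry":0,"rz":0},{"tx":0,"ty":0,"tz":-9,"rx":0,"ry":0,"rz":0},{"tx":0,"ty":0,"tz":-11,"rx":0,"ry":0,"rz":0},{"tx":0,"ty":0,"tz":-12,"rx":0,"ry":0,"rz":0},{"tx":0,"ty":0,"tz":-12,"rx":0,"ry":0,"rz":0}]'
python3 - <<'E'
from h import *
a=imaging.grab_frame('scene')[:,:,::-1]
print([proj('scene',[.613,-.0158,z]).round(1) for z in (.108,.146)])
cv2.imwrite('pics/f.png',cv2.resize(a[100:260,230:350],None,fx=3.7,fy=3.7,interpolation=2))
E
```

```text
time: 9.0
position: [0.6127, -0.0158, 0.1131]
eef_rot: [-180.0, -0.0, 124.0]
force: [-0.4, 0.0, 0.0]
grip_width: 0.584
grasp_force: 0.0
time: 9.8
position: [0.6133, -0.0158, 0.2351]
eef_rot: [179.9, 0.1, 124.0]
force: [0.1, 0.4, -0.2]
grip_width: 0.583
grasp_force: 0.0
[array([290.3, 184.1]), array([290.8, 169.7])]
```

View pics/f.png

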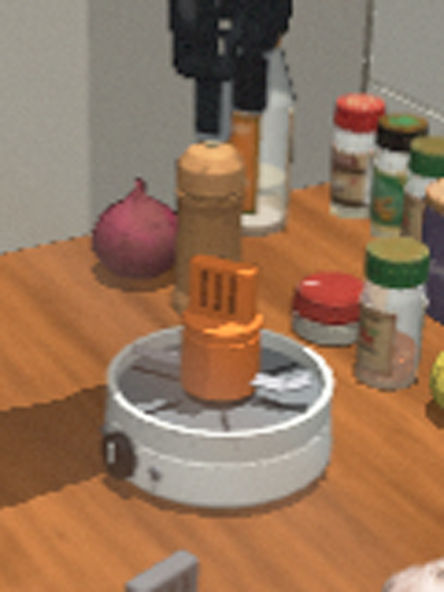

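The rotor sits upright in the cup, with the wing top at about (290,171) px against (290.8,169.7) predicted for home. The gripper is clear above it.

```bash
python3 -c "
from station import ticket
print(ticket.close_job())"
```

```text
the job is handed in; nothing more can be done
None
```

The larger orange rotor is on the splined shaft, fully home and upright, and released; I left the paddle alone and handed the job in at about 10 s of robot time, with no verdict returned.

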